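# Discharge at the touch plate, then start the board test

### The job

With the fingertips, gently press the round steel touch plate on the cream static tester and keep it lightly pressed for about a second, let it go, and only then gently press the green button on the grey test jig so that it stays down. Do not press the red or yellow button, do not touch the brass stud beside the touch plate, and do not shift or lift the tester or the loose things around it. Finish with the hand drawn back clear.

Things in the scene. Friction and masses are not known exactly. Their poses are not given: they have to be found in the camera images.
- tester: loose cream static-discharge tester box, 85 x 130 x 34 mm (x, y, z), about 0.8 kg, standing on the mat; origin at the centre of its underside, z up. On its top are the touch plate, centred at local (0, -0.030), and a small brass stud
- touch_plate (a joint): how far the tester's touch plate is pushed straight down, m: 0 out, 0.008 at its soft stop. A bright steel disc 36 mm across on a black ring 46 mm across; top 46 mm above the bench. A light spring returns it: it starts to give at about 1 N, 2.6 N at 2 mm, 8 N at the stop. The tester senses the hand from 1.5 mm of travel; not to be driven hard onto its stop
- plate_top (a point): centre of the touch plate's top face; z up; moves with the plate
- strap_stud: brass snap stud for a wrist strap, 12 mm across, 8 mm high, fixed on the tester's top 68 mm from the touch plate's centre; origin at the centre of its foot. Not to be touched
- jig: grey circuit-board test jig, fixed to the bench, 130 x 180 x 40 mm (x, y, z), a dark blue board in a black nest on the half away from the buttons (reaching 50 mm above the bench); origin at the centre of its underside; the row of buttons runs along its y at local x = -0.032
- green_button (a joint): how far the green push button is pushed straight down, m: 0 out, 0.012 at its soft stop. It starts to move at 3 N, takes 4.1 N at 5 mm and 5.7 N at the stop, and stays as far down as it was pushed; it counts as switched in from 0.005. Not to be driven hard onto its stop
- green_top (a point): centre of the top face of the green button on the jig, z up; moves with it. Round cap 30 mm across in a black collar 40 mm across, 12 mm high; its top 66 mm above the bench when out. Three like buttons (green, red, yellow) stand in a row 55 mm apart, in any order
- red_button (a joint): how far the red push button is pushed straight down, m: 0 out, 0.012 at its soft stop. It starts to move at 3 N, takes 4.1 N at 5 mm and 5.7 N at the stop, and stays as far down as it was pushed; it counts as switched in from 0.005. Not to be driven hard onto its stop
- red_top (a point): centre of the top face of the red button on the jig, z up; moves with it. Round cap 30 mm across in a black collar 40 mm across, 12 mm high; its top 66 mm above the bench when out. Three like buttons (green, red, yellow) stand in a row 55 mm apart, in any order
- yellow_button (a joint): how far the yellow push button is pushed straight down, m: 0 out, 0.012 at its soft stop. It starts to move at 3 N, takes 4.1 N at 5 mm and 5.7 N at the stop, and stays as far down as it was pushed; it counts as switched in from 0.005. Not to be driven hard onto its stop
- yellow_top (a point): centre of the top face of the yellow button on the jig, z up; moves with it. Round cap 30 mm across in a black collar 40 mm across, 12 mm high; its top 66 mm above the bench when out. Three like buttons (green, red, yellow) stand in a row 55 mm apart, in any order
- multimeter: bystander: loose yellow multimeter lying face up, 78 x 160 mm, 42 mm high to the top of its dial; origin at the centre of its underside
- reel: bystander: loose orange reel standing on end, 54 mm across, 46 mm high; origin at the centre of its underside
- screwdriver: bystander: loose blue-handled screwdriver lying down, 170 mm long along its x; origin under its middle
- bin: bystander: loose blue open parts bin, 110 x 90 x 45 mm; origin at the centre of its underside
Not all that is in view belongs to the job. What is shaped like the tester but orange or pink is not meant.

How it is judged:
On the way, in this order (a step that is already met when the one before it is completed fails the run):
1. the touch plate is pressed at least 1.5 mm by the fingers for 0.6 s (value of joint touch_plate above 0.0015 m and contact force between the fingers and touch_plate above 0.3 N), for 0.6 s.
2. the touch plate has been let go (value of joint touch_plate below 0.001 m and contact force between the fingers and touch_plate below 0.1 N), for 0.1 s.
3. the green button is pressed in at least 5 mm (it must not have been pressed before) (value of joint green_button above 0.005 m), for 0.2 s.
At the end, for the whole second after the job is handed in: the green button is in by at least 5 mm and stays there, red and yellow are out (within 2 mm), the touch plate is released, the tester stands flat within 10 mm of where it was, and the multimeter, reel, screwdriver and bin are within 15 mm of where they were (value of joint green_button above 0.005 m and value of joint each of red_button, yellow_button below 0.002 m and value of joint touch_plate below 0.001 m and distance of tester from where it was at the start of the episode below 0.01 m and angle between tester's own z axis and vertical below 0.05 rad and linear speed of tester below 0.02 m/s and distance of each of multimeter, reel, screwdriver, bin from where it was at the start of the episode below 0.015 m).
It fails at once if the red or yellow button is pressed by more than 2 mm (value of joint any of red_button, yellow_button above 0.002 m).
It fails at once if the brass stud is touched (over 0.5 N) (contact force between any of the fingers, the arm and strap_stud above 0.5 N).
It fails at once if the touch plate is pressed harder than 20 N or the green button harder than 40 N (contact force between the fingers and touch_plate above 20 N or contact force between the fingers and green_button above 40 N).
It fails at once if the tester is shifted by more than 10 mm, lifted or tipped (distance of tester from where it was at the start of the episode above 0.01 m or angle between tester's own z axis and vertical above 0.1 rad).
It fails at once if a bystander is shifted by more than 15 mm or lifted (distance of any of multimeter, reel, screwdriver, bin from where it was at the start of the episode above 0.015 m).
It also fails if it takes over 40 s, if anything falls off the work surface, if the arm or the gripper's body presses on something with over 40 N, if the wrist force passes 120 N, or if a joint passes its speed limit or range.

### The arm

A 6-joint arm with a two-finger parallel gripper is mounted at the origin on the work surface. World frame = base frame: x ahead of the robot, y to its left, z up, the work surface at z = 0. Lengths are in m, angles in rad, forces in N, time in s.
With the tool pointing down it reaches from about 0.35 to 0.85 m from the base axis. Payload 8.1 kg.
Tool frame: the origin (TCP) lies midway between the tips of the shut fingers; the grasp point (between the pads) lies 19 mm behind it; z points along the fingers, y is the line along which they close (so a half turn about z gives the same grasp; the last joint's range is limited). The gripper opens to 93 mm and grips with 3 to 60 N. Pads are 15 mm wide; open, the fingers measure 128 mm over their backs; the gripper's body (75 mm by 188 mm) begins 65 mm behind the grasp point.
Start: joints at [1.105, 0.13, 1.488, -0, 1.523, -0.085], TCP at [0.223, 0.557, 0.219] pointing down, gripper open.
Joint ranges: [-2.96, 2.96], [-0.89, 2.26], [0.02, 2.5], [-1.34, 4.48], [0, 2.73], [-2.66, 2.66]. Speed limits (rad/s): [2.39, 2.39, 2.79, 3.14, 3.14, 3.14].

### API

Orientations are given as a unit quaternion [w, x, y, z].
In Python, from station import ctrl gives the robot as it stands.
- The arm moves only by the tool step_arm, never from a script. Its arguments are lists of equal length, an entry for each row: "offset": the shift along the world's x, y, z in cm, a list of three; "angular": the turn, a rotation vector about the world's x, y, z in rad, a list of three; "hand": the finger opening in cm, from 0 to 9.3. A call has 1 to 10 rows; each row shifts and turns the commanded pose from where the row before left it; what a row does not reach is not made up. A row lasts 1/8 s, in which the tool goes at most 62.5 mm and 10.7 degrees, less where a joint would pass 70% of its speed; a pose out of reach is approached as far as the arm can. A call is refused whole if a number of a shift passes 6.25 or a number of a turn 0.188, either way. A call with a gripper value outside its range is refused whole. The fingers move at their own pace and stop on an object; the grip force is fixed at half the most. Time passes only in rows, so rows that do not move let the fingers close. It gives the time, the measured TCP pose, the force, the opening and the grip force at its end, in the units of the state.
- ctrl.read_state(): the state, without advancing time (a new reading comes with each control period).
- ctrl.camera(name): name is "scene" or "top" or "wrist"; returns a dict with "color" (420x560x3 uint8, red, green, blue), "range_z" (420x560 float32, m along the optical axis (not along the pixel's ray), 0 where there is no reading), "fov_y" (degrees; the focal length in pixels is half the picture's height over the tangent of half this angle, whatever the lens; pixels are square), "cx", "cy" (the principal point, pixels), "rvec" (rotation vector, rad) and "tvec" (3), from world to camera coordinates, as OpenCV has them. Camera axes: x right, y down, z forward; pixel columns grow to the right and rows downward; lengths in m; the calibration is good to about 2 mm. A picture is of the moment at which its call begins.
- ctrl.close_job(): hands the job in; it is judged then, once.
The state is a dict: "clock": time; "q": joint angles; "qd": joint speeds; "tau": joint torques, N m; "position": TCP position; "tool_rot": TCP orientation; "contact_force": force on the tool from outside, world axes, zero at the start; "ft_torque": the same for the moment, N m; "finger_gap": finger opening in m; "grasp_force": force on a finger pad.
Only numpy, scipy, OpenCV 4.12 (cv2) and the standard library are available. Lean on these libraries where they do the work, as an engineer would, in place of code of your own. Each camera call takes 0.05 s, during which the arm holds its last target. There are 200 camera calls.

## Working session

There is one attempt and no reset: what is moved stays moved. The work goes in short steps, Python scripts to look and compute and a tool call to move; the robot and the scene stay as the last step left them, time stands still between calls to the robot, and variables do not carry over. Pictures are saved under pics/ and viewed, at most 10 in all, crops included, and the job is handed in when it is done.

Besides the shell and the picture viewer there is one more tool, called after ">>>" by a JSON object that holds its "name" and its "arguments". step_arm: Moves the arm, as the interface text tells. Its arguments: {"type":"object","properties":{"offset":{"type":"array","items":{"type":"array","items":{"type":"number"}}},"angular":{"type":"array","items":{"type":"array","items":{"type":"number"}}},"hand":{"type":"array","items":{"type":"number"}}},"required":["offset","angular","hand"]}

```bash
mkdir -p pics; cat > h.py <<'E'
import numpy as np, cv2
from station import ctrl
def snap(name, fn):
    c=ctrl.camera(name); np.savez('pics/'+fn+'.npz',**c)
    cv2.imwrite('pics/'+fn+'.png',c['color'][:,:,::-1]); return c
def world(c,u,v,r=None,z=None):
    f=210/np.tan(np.radians(float(c['fov_y']))/2)
    R=cv2.Rodrigues(np.array(c['rvec'],float))[0]; t=np.array(c['tvec'],float).ravel()
    d=np.array([(u-c['cx'])/f,(v-c['cy'])/f,1.0])
    o=-R.T@t; w=R.T@d
    if z is not None: return o+w*(z-o[2])/w[2]
    if r is None: r=c['range_z'][int(round(v)),int(round(u))]
    return o+w*r
E
python3 - <<'E'
from h import *
a=snap('top','top0'); b=snap('scene','scene0')
cv2.imwrite('pics/both.png',cv2.resize(np.hstack([a['color'],b['color']])[:,:,::-1],(800,300)))
s=ctrl.read_state(); print(s['position'],s['tool_rot'],s['contact_force'],s['finger_gap'],s['clock'])
E
```

```text
[0.22275022 0.55658779 0.21769661] [-2.21492693e-04  1.89257563e-01  9.81927141e-01 -7.84055893e-04] [-0.31047486 -0.66009285  0.02350879] 0.09280894685677497 0.1
```

View pics/top0.png

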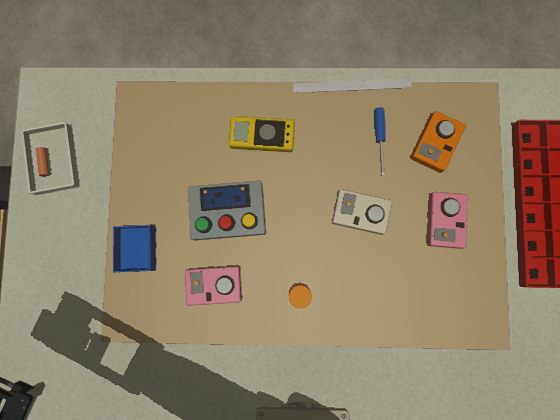

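View pics/scene0.png

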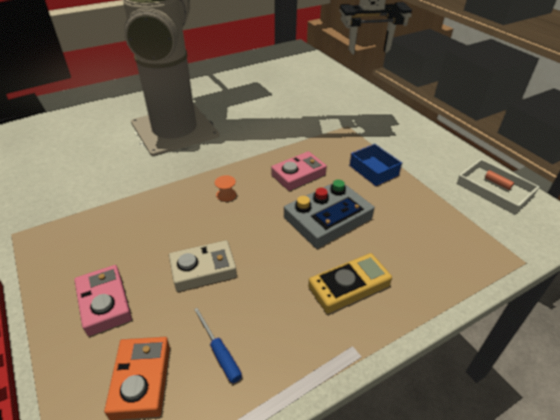

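The top view shows four tester-shaped boxes: cream (362,212), pink (447,219), pink (213,286) and orange (438,141). The cream one fits, with its plate near (375,214) and stud near (348,203). The jig's buttons are green (203,224), red (226,222) and yellow (249,220). I'll confirm in one enlarged crop.

```bash
python3 - <<'E'
from h import *
c=np.load('pics/top0.npz')
im=c['color'][:,:,::-1]
A=cv2.resize(im[180:240,325:405],(800,600),interpolation=cv2.INTER_CUBIC)[:, :]
B=cv2.resize(im[180:240,185:265],(800,600),interpolation=cv2.INTER_CUBIC)
cv2.imwrite('pics/crop1.png',np.vstack([cv2.resize(A,(400,300)),cv2.resize(B,(400,300))]))
for n,u,v,z in [('plate',375,214,.046),('stud',348,203.5,.042),('green',203,224,.066),('red',226,222,.066),('yel',249,220,.066)]:
    print(n,world(c,u,v).round(4),world(c,u,v,z=z).round(4))
print(c['fov_y'],c['tvec'])
E
```

```text
plate [ 0.5645 -0.1686  0.0467] [ 0.5646 -0.1687  0.046 ]
stud [ 0.5894 -0.1053  0.0436] [ 0.5896 -0.1055  0.042 ]
green [0.5352 0.2368 0.0621] [0.5349 0.236  0.066 ]
red [0.5401 0.182  0.0662] [0.5401 0.182  0.066 ]
yel [0.5453 0.1281 0.0672] [0.5454 0.1282 0.066 ]
50.02780089398525 [0.04524652 0.58180065 1.04910546]
```

View pics/crop1.png

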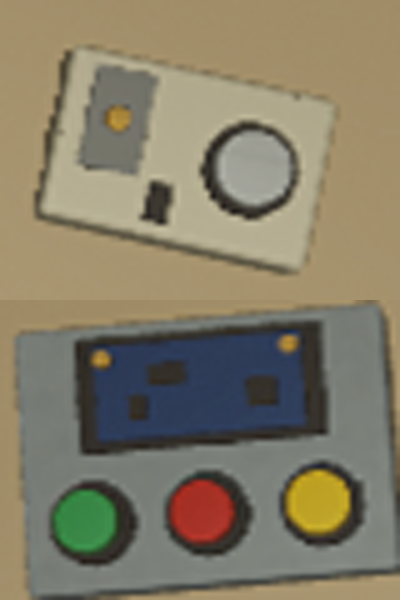

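The crop confirms it: the cream tester's plate centre is at about (375.6,213) and its stud at (348,203). On the jig, green is leftmost at (201.6,223.6), then red, then yellow. The plate is therefore near (0.565,-0.170) and green near (0.535,0.238). I'll shut the fingers and travel high.

>>> {"name": "step_arm", "arguments": {"offset": [[2.4,-5.2,0],[2.4,-5.2,0],[2.4,-5.2,0],[2.4,-5.2,0],[2.4,-5.2,0],[2.4,-5.2,0],[2.4,-5.2,0],[2.4,-5.2,0],[2.4,-5.2,0],[2.4,-5.2,0]], "angular": [[0,0,0],[0,0,0],[0,0,0],[0,0,0],[0,0,0],[0,0,0],[0,0,0],[0,0,0],[0,0,0],[0,0,0]], "hand": [0,0,0,0,0,0,0,0,0,0]}}

```text
clock: 1.35
position: [0.4633, 0.0352, 0.2184]
tool_rot: [-0.0, 0.189, 0.982, 0.0]
contact_force: [1.5, 0.7, 0.1]
finger_gap: 0.0011
grasp_force: 0.0
```

>>> {"name": "step_arm", "arguments": {"offset": [[2.5,-5.2,0],[2.5,-5.2,0],[2.5,-5.2,-1],[2.5,-5.1,-1],[0,0,0]], "angular": [[0,0,0],[0,0,0],[0,0,0],[0,0,0],[0,0,0]], "hand": [0,0,0,0,0]}}

```text
clock: 1.98
position: [0.5623, -0.1731, 0.1955]
tool_rot: [-0.002, 0.191, 0.982, 0.0]
contact_force: [-1.2, 0.2, -0.5]
finger_gap: 0.0004
grasp_force: 0.0
```

```bash
python3 - <<'E'
from h import *
c=snap('wrist','w1'); print(c['tvec'],c['fov_y']); s=ctrl.read_state(); print(s['position'],s['contact_force'])
E
```

```text
[-0.05134418 -0.58924773  0.20330131] 65.99850397284582
[ 0.56224274 -0.17120021  0.19658198] [ 0.40206779  0.08376664 -0.23386488]
```

View pics/w1.png

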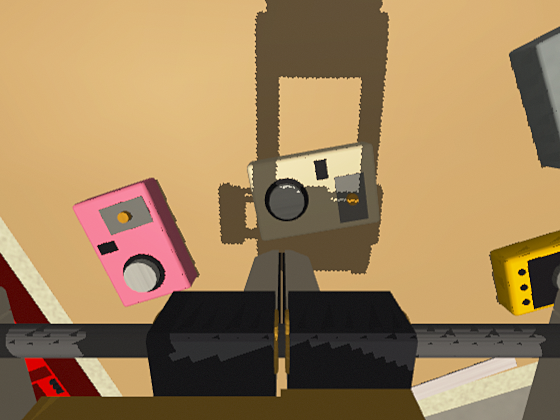

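The wrist view shows the cream tester's plate at (287,200), its stud at (353,200) and the shut fingertips near (281,255).

```bash
python3 - <<'E'
from h import *
c=np.load('pics/w1.npz')
for n,u,v,z in [('plate',287,200,.046),('stud',353,199,.042)]:
    print(n,world(c,u,v).round(4),world(c,u,v,z=z).round(4))
t=np.load('pics/top0.npz')
for u,v,z in [(375.6,213,.046),(348.1,203.1,.042),(201.6,223.6,.066),(224.7,221.8,.066),(248.1,219.8,.066)]: print(world(t,u,v,z=z).round(4))
E
```

```text
plate [ 0.5657 -0.1679  0.0456] [ 0.5656 -0.1678  0.046 ]
stud [ 0.5907 -0.1055  0.0426] [ 0.5909 -0.1054  0.042 ]
[ 0.567  -0.1701  0.046 ]
[ 0.5906 -0.1058  0.042 ]
[0.5358 0.2393 0.066 ]
[0.5406 0.1851 0.066 ]
[0.5459 0.1303 0.066 ]
```

>>> {"name": "step_arm", "arguments": {"offset": [[0.4,0.2,-4],[0,0,-4],[0,0,-3],[0,0,-2],[0,0,-1],[0,0,0],[0,0,0]], "angular": [[0,0,0],[0,0,0],[0,0,0],[0,0,0],[0,0,0],[0,0,0],[0,0,0]], "hand": [0,0,0,0,0,0,0]}}

```text
clock: 2.9
position: [0.568, -0.1683, 0.0601]
tool_rot: [0.001, 0.189, 0.982, -0.0]
contact_force: [-0.1, 0.1, -0.2]
finger_gap: 0.0004
grasp_force: 0.0
```

>>> {"name": "step_arm", "arguments": {"offset": [[0,0,-0.5],[0,0,-0.4],[0,0,-0.3],[0,0,-0.2],[0,0,-0.2],[0,0,-0.2],[0,0,0],[0,0,0]], "angular": [[0,0,0],[0,0,0],[0,0,0],[0,0,0],[0,0,0],[0,0,0],[0,0,0],[0,0,0]], "hand": [0,0,0,0,0,0,0,0]}}

```text
clock: 3.9
position: [0.5669, -0.168, 0.0409]
tool_rot: [-0.0, 0.189, 0.982, -0.0]
contact_force: [-3.7, 1.5, 5.5]
finger_gap: 0.0007
grasp_force: 2.7
```

The force is about 5.5 N, so the plate is roughly 5 mm in. I'll hold about 1 s, then lift.

>>> {"name": "step_arm", "arguments": {"offset": [[0,0,0],[0,0,0],[0,0,0],[0,0,0],[0,0,0],[0,0,0],[0,0,0],[0,0,0]], "angular": [[0,0,0],[0,0,0],[0,0,0],[0,0,0],[0,0,0],[0,0,0],[0,0,0],[0,0,0]], "hand": [0,0,0,0,0,0,0,0]}}

```text
clock: 4.9
position: [0.5669, -0.168, 0.0409]
tool_rot: [-0.0, 0.189, 0.982, -0.0]
contact_force: [-3.8, 1.3, 5.4]
finger_gap: 0.0004
grasp_force: 2.7
```

>>> {"name": "step_arm", "arguments": {"offset": [[0,0,0.5],[0,0,0.8],[0,0,1.5],[0,0,2],[0,0,3],[0,0,2],[0,0,0],[0,0,0]], "angular": [[0,0,0],[0,0,0],[0,0,0],[0,0,0],[0,0,0],[0,0,0],[0,0,0],[0,0,0]], "hand": [0,0,0,0,0,0,0,0]}}

```text
clock: 5.9
position: [0.5665, -0.1678, 0.1378]
tool_rot: [-0.001, 0.189, 0.982, 0.0]
contact_force: [-0.1, -1.1, 0.1]
finger_gap: 0.0003
grasp_force: 0.0
```

>>> {"name": "step_arm", "arguments": {"offset": [[-0.4,5.1,0],[-0.4,5.1,0],[-0.4,5.1,0],[-0.4,5.1,0],[-0.4,5.1,0],[-0.4,5.1,0],[-0.4,5.0,0],[-0.3,5.0,0],[0,0,0],[0,0,0]], "angular": [[0,0,0],[0,0,0],[0,0,0],[0,0,0],[0,0,0],[0,0,0],[0,0,0],[0,0,0],[0,0,0],[0,0,0]], "hand": [0,0,0,0,0,0,0,0,0,0]}}

```text
clock: 7.15
position: [0.5352, 0.2375, 0.1372]
tool_rot: [-0.001, 0.189, 0.982, -0.001]
contact_force: [-0.2, -0.4, 0.7]
finger_gap: 0.0006
grasp_force: 0.0
```

```bash
python3 - <<'E'
from h import *
c=snap('wrist','w2'); snap('top','top2')
a=np.load('pics/top0.npz')['color'].astype(int); b=np.load('pics/top2.npz')['color'].astype(int)
h=cv2.cvtColor(c['color'],cv2.COLOR_RGB2HSV)
m=((h[...,0]>45)&(h[...,0]<85)&(h[...,1]>110)&(h[...,2]>50)).astype(np.uint8)
n,l,st,ce=cv2.connectedComponentsWithStats(m)
for i in range(1,n):
    if st[i,4]>200: print(st[i],ce[i],world(c,*ce[i]).round(4),world(c,*ce[i],z=.066).round(4))
print(ctrl.read_state()['position'])
E
```

```text
[ 266  200   38   41 1219] [284.32731747 220.2485644 ] [0.5338 0.2409 0.0663] [0.5339 0.2409 0.066 ]
[0.53575383 0.23677606 0.13779049]
```

View pics/w2.png

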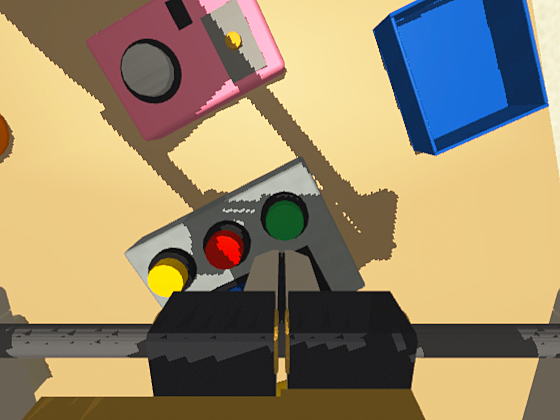

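View pics/top2.png

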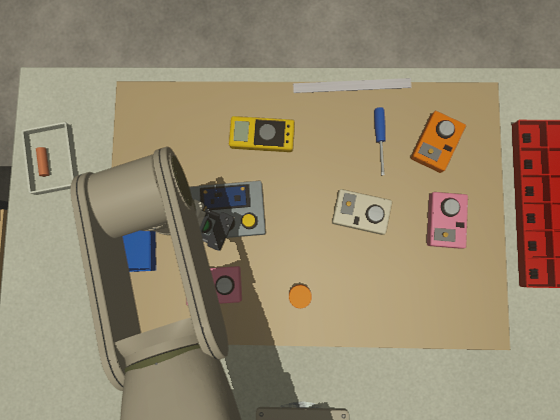

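The wrist view shows green at (284.5,219.5) between the fingers' line and the bin side, with red (228,248) to its left. The top view shows the tester unmoved at (362,212). I'll correct by 3 mm in y and descend.

>>> {"name": "step_arm", "arguments": {"offset": [[0,0.3,-2],[0,0,-2],[0,0,-1.5],[0,0,-0.7],[0,0,0],[0,0,0]], "angular": [[0,0,0],[0,0,0],[0,0,0],[0,0,0],[0,0,0],[0,0,0]], "hand": [0,0,0,0,0,0]}}

```text
clock: 8.0
position: [0.5365, 0.2412, 0.0774]
tool_rot: [0.001, 0.189, 0.982, 0.0]
contact_force: [1.2, -0.4, 0.6]
finger_gap: 0.0004
grasp_force: 0.0
```

>>> {"name": "step_arm", "arguments": {"offset": [[0,0,-0.4],[0,0,-0.4],[0,0,-0.3],[0,0,-0.2],[0,0,-0.2],[0,0,-0.2],[0,0,0],[0,0,0]], "angular": [[0,0,0],[0,0,0],[0,0,0],[0,0,0],[0,0,0],[0,0,0],[0,0,0],[0,0,0]], "hand": [0,0,0,0,0,0,0,0]}}

```text
clock: 9.0
position: [0.5359, 0.241, 0.0595]
tool_rot: [-0.0, 0.189, 0.982, -0.0]
contact_force: [-0.8, -0.0, 0.4]
finger_gap: 0.0005
grasp_force: 0.5
```

>>> {"name": "step_arm", "arguments": {"offset": [[0,0,-0.1],[0,0,-0.1],[0,0,0]], "angular": [[0,0,0],[0,0,0],[0,0,0]], "hand": [0,0,0]}}

```text
clock: 9.38
position: [0.536, 0.241, 0.0576]
tool_rot: [-0.0, 0.189, 0.982, 0.0]
contact_force: [-2.1, -0.1, 3.9]
finger_gap: 0.0002
grasp_force: 1.9
```

```bash
python3 - <<'E'
from h import *
s=ctrl.read_state(); print(s['position'],s['contact_force'])
E
```

```text
[0.53595602 0.24103351 0.0576253 ] [-2.10183839 -0.07455904  3.9383426 ]
```

Now 3.9 N at a tip height of 57.6 mm, so the button is about 8 mm in. I'll lift and draw back toward the base side.

>>> {"name": "step_arm", "arguments": {"offset": [[0,0,0],[0,0,0],[0,0,0.5],[0,0,1],[0,0,2],[0,0,4],[0,0,5],[-2,4,3],[-4,4,0],[-4,4,0]], "angular": [[0,0,0],[0,0,0],[0,0,0],[0,0,0],[0,0,0],[0,0,0],[0,0,0],[0,0,0],[0,0,0],[0,0,0]], "hand": [0,0,0,0,0,0,0,0,0,0]}}

```text
clock: 10.62
position: [0.4356, 0.3624, 0.2152]
tool_rot: [0.001, 0.19, 0.982, 0.001]
contact_force: [0.1, 0.7, -0.6]
finger_gap: 0.0007
grasp_force: 0.0
```

>>> {"name": "step_arm", "arguments": {"offset": [[-4,4,0],[-4,4,0],[-3,4,0],[-3,4,0],[0,0,0],[0,0,0],[0,0,0]], "angular": [[0,0,0],[0,0,0],[0,0,0],[0,0,0],[0,0,0],[0,0,0],[0,0,0]], "hand": [0,0,0,0,0,0,0]}}

```text
clock: 11.5
position: [0.297, 0.5203, 0.2132]
tool_rot: [0.0, 0.19, 0.982, 0.0]
contact_force: [-0.3, 0.5, -0.4]
finger_gap: 0.0007
grasp_force: 0.0
```

```bash
python3 - <<'E'
from h import *
c=snap('top','top3'); print(ctrl.read_state()['position'])
a=np.load('pics/top0.npz')
for n,(u,v) in dict(green=(202,224),red=(225,222),yellow=(248,220),plate=(376,213)).items():
    print(n,[np.median(x['range_z'][v-2:v+3,u-2:u+3]) for x in (a,c)])
cv2.imwrite('pics/top3c.png',cv2.resize(c['color'][90:310,100:480,::-1],(760,440)))
E
```

```text
[0.29698051 0.52026354 0.21309001]
green [np.float32(1.055087), np.float32(1.0632004)]
red [np.float32(1.0533606), np.float32(1.0530931)]
yellow [np.float32(1.0526985), np.float32(1.0522381)]
plate [np.float32(1.0660896), np.float32(1.0661442)]
```

View pics/top3c.png

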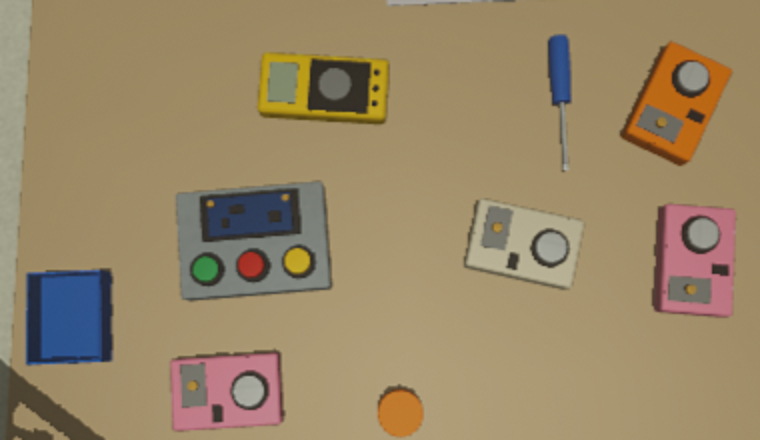

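The picture shows green at (207,268), 8 mm lower than before. Red (252,264), yellow (298,261) and the plate (550,247) are back at their starting heights, and nothing has shifted.

```bash
python3 -c "
from station import ctrl; print(ctrl.close_job())"
```

```text
the job is handed in; nothing more can be done
None
```

I pressed the touch plate about 5 mm for over a second and let it go, then pressed the green button about 8 mm and it stayed down; the final picture shows red, yellow, the tester and the loose things where they were, the hand is drawn back clear, and the job is handed in (no verdict was returned).

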